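# Set a filing jig's stop to a setting block, taking out the screw's slack

## Robot

A 6-joint arm with a two-finger parallel gripper is mounted at the origin on the work surface. World frame = base frame: x ahead of the robot, y to its left, z up, the work surface at z = 0. Lengths are in mm, angles in degrees, forces in N, time in s.
With the tool pointing down it reaches from about 325 to 750 mm from the base axis. Payload 7.6 kg.
Tool frame: the origin (TCP) lies at the centre of the arm's flange, where the gripper is bolted on; the fingertips stand 173 mm ahead of it and the grasp point (between the pads) lies 155 mm ahead of it (env.finger_overhang is the distance from the TCP to the fingertips, in mm); z points along the fingers, y is the line along which they close (so a half turn about z gives the same grasp; the last joint's range is limited). The gripper opens to 85 mm and grips with 20 to 120 N. Pads are 22 mm wide; open, the fingers measure 114 mm over their backs; the gripper's body (76 mm by 85 mm) begins 54 mm behind the grasp point. The pads swing forward as they close: fully open they stand 13 mm farther back than shut.
Start: joints at [68.107, 2.991, 80.254, -0, 96.75, -4.028], TCP at [161.033, 499.697, 404.723] pointing down, gripper open.
Joint ranges: [-166.34, 166.34], [-52.06, 124.39], [6.96, 135.62], [-60.46, 240.46], [14.63, 156.25], [-167.68, 167.68]. Speed limits (degrees/s): [147.25, 147.25, 172.46, 180, 180, 180].

## Interface

Orientations are given as a 3x3 rotation matrix whose columns are the frame's x, y, z axes.
In Python, from cell import sense, capture, camera_params, order, env gives the robot as it stands.
- The arm moves only by the shell command python3 -m crank 'ROWS' [FORCE]. ROWS is a JSON object of lists of equal length, an entry for each row: "slide": the shift along the tool's x, y, z each as a share of 0.15 m, from -1 to 1, a list of three; "turn": the turn about the tool's z as a share of pi/2 rad, from -1 to 1; "jaw": the opening, from 0 (shut) to 1 (fully open). A call has 1 to 5 rows; each row shifts and turns the commanded pose from where the row before left it, along the tool's axes as they then stand; what a row does not reach is not made up. A row lasts 1/10 s, in which the tool goes at most 50 mm and 8.59 degrees, less where a joint would pass 70% of its speed; a pose out of reach is approached as far as the arm can. A call with a number of a shift or a turn outside -1 to 1 is refused whole. A call with a gripper value outside its range is refused whole. The fingers move at their own pace and stop on an object; FORCE is the grip in N (left out, the last holds). Time passes only in rows, so rows that do not move let the fingers close. It gives the time, the measured TCP pose, the force, the opening and the grip force at its end, in the units of the state.
- sense(): the state, without advancing time (a new reading comes with each control period).
- capture(name): name is "side" or "top"; returns the picture (400x640x3 uint8, red, green, blue); there is no depth.
- camera_params(name): a dict with "camera_matrix" (3x3 intrinsics, pixels), "rvec" (rotation vector, rad) and "tvec" (3), from world to camera coordinates, as OpenCV has them. Camera axes: x right, y down, z forward; pixel columns grow to the right and rows downward; lengths in mm; the calibration is good to about 2 mm. A picture is of the moment at which its call begins. camera_params takes no time and is no camera call.
- order.job_done(): hands the job in; it is judged then, once.
The state is a dict: "clock": time; "joint_positions": joint angles; "joint_vel": joint speeds; "tau": joint torques, N m; "tcp_pos": TCP position; "tcp_rot": TCP orientation; "wrist_force": force on the tool from outside, world axes, zero at the start; "ft_torque": the same for the moment, N m; "gripper_width": finger opening in mm; "grip_force": force on a finger pad.
Only numpy, scipy, OpenCV 4.12 (cv2) and the standard library are available. Lean on these libraries where they do the work, as an engineer would, in place of code of your own. Each camera call takes 0.05 s, during which the arm holds its last target. There are 200 camera calls.

## Task

Set the filing jig's stop to the middle-sized of the three setting blocks. Turn the handwheel by its crank handle to wind the sliding stop back, beyond the block's width by a few millimetres; stand the block on the bed in the opening between stop and anvil; then wind the stop forward, through the screw's slack, just until you feel the block lightly nipped against the anvil (held firmly enough not to be loose, never squeezed hard), and let go. Move the stop with the handwheel only, not by pushing it, and leave the other two blocks and the things on the bench where they are.

Things in the scene. Friction and masses are not known exactly. Their poses are not given: they have to be found in the camera images.
- jig: The filing jig, bolted down: a grey bed 280 x 80 mm, its flat top 20 mm above the bench. Origin on the bench under the bed; x runs along the bed from handwheel to anvil (bed from x = -170 to +110 mm), y across, z up. At its -x end a green drive housing 64 x 60 mm, 75 mm high, with the handwheel on top; in the middle the sliding stop, then the anvil. Its place and yaw vary.
- wheel_axis (a point): Point on the handwheel's vertical axis, 122 mm above the bench, level with the middle of the crank handle. The wheel: aluminium disc of 108 mm diameter, top 93 mm above the bench (hub 101 mm). One turn moves the stop 20 mm (3.18 mm per radian). Counter-clockwise seen from above opens (stop leaves the anvil), by up to about 6.5 rad from the start; clockwise closes.
- handle (a point): Middle of the black crank handle: upright round grip, 16 mm diameter, 48 mm long (96 to 144 mm above the bench), 45 mm from the wheel axis. It spins on its pin: hold it and lead it round in a circle without turning the hand. Tangential force: about 1 N in the slack, 2 to 3 N moving the stop; once the block is nipped it climbs steeply, 1 N more being about 14 N more on the block.
- stop_face (a point): Middle of the upright steel face plate of the sliding stop that looks to the anvil, 50 mm above the bench; the plate has a stiff rubber backing (yields about 1 mm per 100 N). The stop: dark steel, 46 mm long, 36 mm wide, top 75 mm above the bench; slides along the jig's x only. The opening from here to anvil_face is 22 to 27 mm at the start, too narrow for the block, and can reach 42 mm.
- anvil_face (a point): Middle of the upright face of the anvil that looks to the stop, 50 mm above the bench. The anvil: fixed dark steel block, 32 mm long, 36 mm wide, top 74 mm above the bench. The opening is the distance from stop_face to here along the jig's x axis.
- middle_block_centre (a point): Centre of the setting block to be used: plain aluminium, 56 x 30 x 50 mm (own x, y, z), standing on the bench, 0.2 to 0.3 kg. Its 30 mm width goes between stop and anvil, its 56 mm length lies across the bed and stands out 10 mm beyond the stop on each side: hold it by its ends. Standing on the bed its centre is 45 mm above the bench. Its place among the three blocks varies.
- thin_block_centre (a point): Centre of the thin setting block, 56 x 18 x 50 mm, not used.
- thick_block_centre (a point): Centre of the thick setting block, 56 x 42 x 50 mm, not used.
- slide_stop: The sliding stop (see stop_face); origin on the bed top under the middle of its face.
- anvil: The anvil (see anvil_face); origin on the bed top under the middle of its face.
- middle_block: The middle-sized setting block; origin at the centre of its underside, x along its 56 mm length, y along its 30 mm width.
- spray_can: Spray can, 60 mm diameter, 170 mm high, standing to the left of the jig.
- burr_stand: Wooden block with burrs, 90 x 110 mm, to the right of the jig.
- knife_blank: Knife with a wooden handle, 205 mm long, lying to the right of the blocks.
- handwheel: The handwheel (see wheel_axis); origin on its axis, 75 mm above the bench; x points to the crank handle. Slack: on each change of direction it turns up to 1.2 rad almost freely before the stop follows (how much at the start is unknown). Self-locking: the stop stays when released.
- glue_bottle: White glue bottle, 40 mm diameter, 110 mm high, standing to the left of the jig.
- tape_roll: Roll of tape, 90 mm diameter, 24 mm high, lying to the left of the blocks.
- pen_cup: Blue plastic cup, 64 mm diameter, 80 mm high, standing to the right of the jig.
Things that resemble listed ones, but are neither listed nor needed, are in the scene too. Leave any green look-alike of the middle_block alone.

How it is judged (in metres and radians):
On the way, in this order (a step that is already met when the one before it is completed fails the run):
1. the stop is wound back past the block's width: the opening is more than 31.5 mm (x of stop_face in the frame of anvil below -0.0315 m), for 0.2 s.
2. the middle block stands on the bed in the opening, let go (x of middle_block_centre in the frame of anvil below -0.01 m and x of middle_block_centre in the frame of slide_stop above 0.01 m and y of middle_block_centre in the frame of jig between -0.012 and 0.012 m and z of middle_block_centre in the frame of jig below 0.0475 m and angle between middle_block's own z axis and vertical below 0.06 rad and contact force between the fingers and middle_block below 0.1 N), for 0.2 s.
3. the stop is wound forward and the block is nipped between stop and anvil (contact force between each of slide_stop, anvil and middle_block above 5 N), for 0.2 s.
At the end, for the whole second after the job is handed in: The middle block stands on the bed (centre no more than 2.5 mm high), square (within 0.05 rad) and central across the jig (within 12 mm), at rest and nipped: the stop and the anvil each press on it with more than 5 N (all of step 3 and y of middle_block_centre in the frame of jig between -0.012 and 0.012 m and z of middle_block_centre in the frame of jig below 0.0475 m and angle between the y axis of middle_block and the x axis of jig, either way round below 0.05 rad and angle between middle_block's own z axis and vertical below 0.05 rad and linear speed of middle_block below 0.01 m/s); the robot touches nothing.
It fails at once if the block is squeezed with more than 80 N between stop and anvil (contact force between slide_stop and middle_block above 80 N).
It fails at once if the sliding stop is pushed directly by the robot with more than 10 N (contact force between any of the fingers, the arm and slide_stop above 10 N).
It fails at once if another setting block is moved more than 15 mm (distance of any of thin_block_centre, thick_block_centre from where it was at the start of the episode above 0.015 m).
It fails at once if a bystander on the bench is moved more than 20 mm (distance of any of spray_can, burr_stand, knife_blank, glue_bottle, tape_roll, pen_cup from where it was at the start of the episode above 0.02 m).
It also fails if it takes over 72 s, if anything falls off the work surface, if the arm or the gripper's body presses on something with over 40 N, if the wrist force passes 120 N, or if a joint passes its speed limit or range.

## Working session

There is one attempt and no reset: what is moved stays moved. The work goes in short steps, Python scripts to look and compute and a shell command to move; the robot and the scene stay as the last step left them, time stands still between calls to the robot, and variables do not carry over. Pictures are saved under pics/ and viewed, at most 10 in all, crops included, and the job is handed in when it is done.

```bash
ls; mkdir -p pics
python3 - <<'E'
from cell import *
import cv2
for n in("side","top"):
    cv2.imwrite(f"pics/{n}0.png",capture(n)[:,:,::-1]); print(n,camera_params(n))
s=sense(); print(s)
E
```

```text
pics
side {'camera_matrix': array([[496.3711412 ,   0.        , 319.98066081],
       [  0.        , 496.3711412 , 194.12125994],
       [  0.        ,   0.        ,   1.        ]]), 'rvec': array([ 0.59670074,  2.56629166, -1.28124569]), 'tvec': array([ 465.80801945,  -57.44180359, 1593.54242211])}
top {'camera_matrix': array([[396.01133356,   0.        , 313.85609384],
       [  0.        , 396.01133356, 199.75903893],
       [  0.        ,   0.        ,   1.        ]]), 'rvec': array([ 2.18429391, -2.19406979,  0.1186161 ]), 'tvec': array([-12.98576301, 534.99297539, 961.93238478])}
{'clock': 0.1, 'joint_positions': array([ 6.81074353e+01,  3.02236672e+00,  8.03069396e+01, -8.15676903e-04,
        9.67492544e+01, -4.02891429e+00]), 'joint_vel': array([ 0.02957127, -0.07560528, -0.02434949, -0.09583494,  0.04350657,
       -0.06369435]), 'tau': array([ 6.32380052e-04, -3.82581246e+01, -3.60983312e+01, -6.61960598e-05,
        4.81389463e-03,  1.36446894e-05]), 'tcp_pos': array([161.0228519 , 499.66592522, 403.97015442]), 'tcp_rot': array([[-9.51788675e-01,  3.06754087e-01, -4.98135906e-04],
       [ 3.06754481e-01,  9.51787821e-01, -1.27753267e-03],
       [ 8.22313206e-05, -1.36874655e-03, -9.99999060e-01]]), 'wrist_force': array([-0.05457922,  0.22236369,  1.18419184]), 'ft_torque': array([-0.05425703, -0.00664545, -0.08304261]), 'grip_force': 0.0, 'gripper_width': 85.29247858318004}
```

View pics/side0.png

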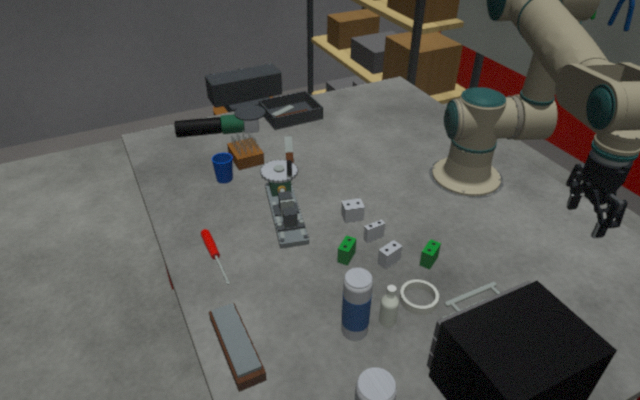

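View pics/top0.png

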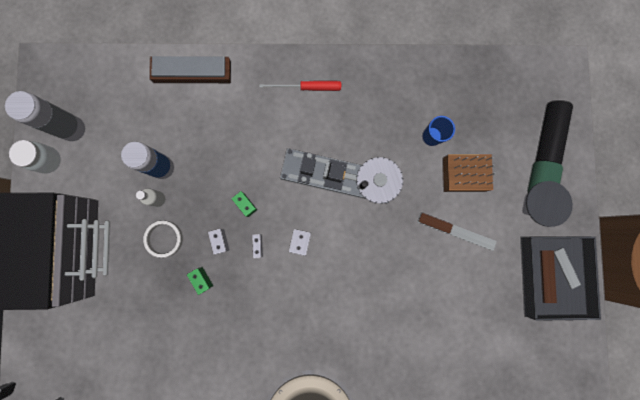

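The side view shows the jig at about (285,205) with its wheel at (279,172). The grey blocks are at (352,210), (374,231) and (390,253). The top view shows the jig spanning (285,165) to (400,180), the wheel at (380,180) and the black handle at (364,184). Candidates for the middle block in the top view are grey (217,241), (257,246) and (300,242), plus green look-alikes at (244,204) and (199,281). (257,246) looks thin and (300,242) thick, so (217,241) should be the middle one. I'll measure them and confirm in an enlarged crop.

```bash
cat > h.py <<'E'
import numpy as np, cv2
from cell import *
def cam(n):
    p=camera_params(n); return p["camera_matrix"],cv2.Rodrigues(p["rvec"])[0],np.array(p["tvec"]).ravel()
def ray(n,uv,z):
    K,R,t=cam(n); uv=np.atleast_2d(uv).astype(float)
    d=(np.linalg.inv(K)@np.c_[uv,np.ones(len(uv))].T).T@R
    c=-R.T@t
    return c+d*((z-c[2])/d[:,2])[:,None]
def proj(n,P):
    p=camera_params(n); return cv2.projectPoints(np.atleast_2d(P).astype(float),p["rvec"],p["tvec"],p["camera_matrix"],None)[0][:,0]
E
python3 - <<'E'
from h import *
im=cv2.imread("pics/top0.png"); hsv=cv2.cvtColor(im,cv2.COLOR_BGR2HSV)
m=((hsv[...,2]>145)&(hsv[...,1]<60)).astype(np.uint8)*255
m=cv2.morphologyEx(m,cv2.MORPH_CLOSE,np.ones((5,5)))
for c in cv2.findContours(m,0,2)[0]:
    r=cv2.minAreaRect(c)
    if cv2.contourArea(c)>60 and 190<r[0][0]<420 and 140<r[0][1]<300:
        z=93 if r[0][0]>340 else 50
        b=ray("top",cv2.boxPoints(r),z)[:,:2]; e=np.linalg.norm(np.roll(b,-1,0)-b,axis=1)
        print(r,"centre",b.mean(0).round(1),"edges",e.round(1)[:2],"dir",np.degrees(np.arctan2(*(b[1]-b[0])[::-1])).round(1))
a=cv2.resize(im[135:295,185:285],None,fx=3.7,fy=3.7,interpolation=cv2.INTER_CUBIC)
b=cv2.resize(im[135:215,270:415],None,fx=5,fy=5,interpolation=cv2.INTER_CUBIC)
o=np.zeros((600,800,3),np.uint8); 
cv2.imwrite("pics/jig0.png",b)
c=cv2.resize(im[190:300,185:325],None,fx=5,fy=5,interpolation=cv2.INTER_CUBIC); cv2.imwrite("pics/blk0.png",c)
E
```

```text
((255.9682159423828, 245.89642333984375), (23.966827392578125, 7.305677890777588), 86.98721313476562) centre [422.7 124. ] edges [17.4 56.9] dir -87.3
((299.4647216796875, 242.1588134765625), (18.11369514465332, 23.97081756591797), 12.528807640075684) centre [430.9  20.3] edges [57.  43.5] dir -12.6
((216.17649841308594, 241.20590209960938), (23.28342056274414, 12.369317054748535), 75.96376037597656) centre [434.4 218.7] edges [29.2 55.5] dir -76.2
((374.35003662109375, 180.94998168945312), (45.168479919433594, 56.48252868652344), 74.74488067626953) centre [ 572.7 -154.9] edges [133.1 105.8] dir -74.7
```

View pics/jig0.png

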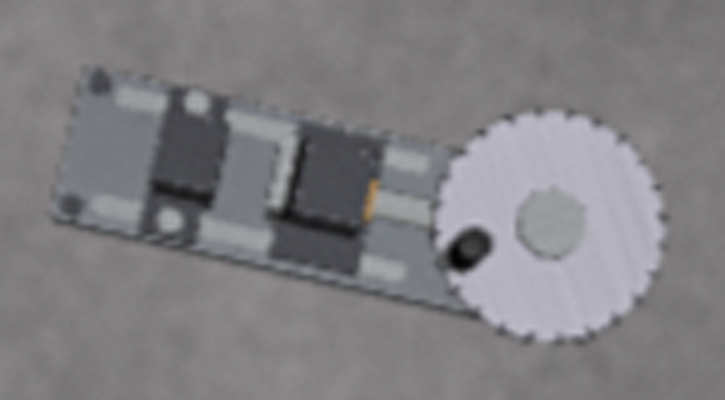

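View pics/blk0.png

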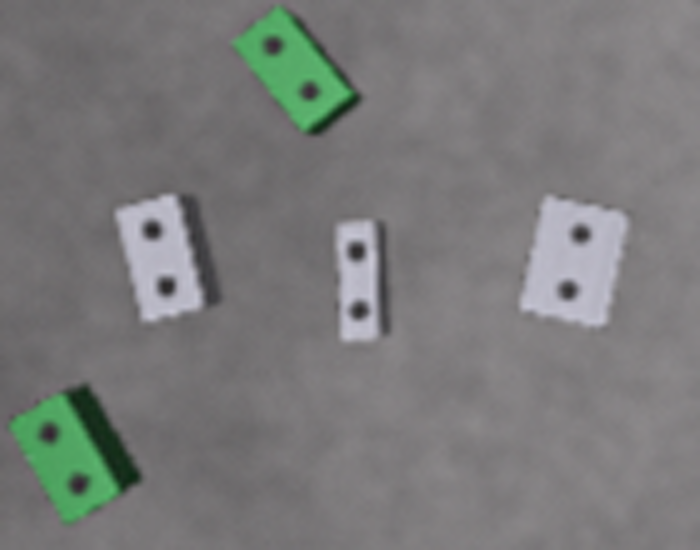

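The middle block is at crop (162,258), which is top pixel (216,241). It measures 55.5 x 29 mm and is plain aluminium, so it matches. The thin block measures 17 mm and the thick one 43.5 mm, and the green ones are decoys. In the jig crop the bed corners are at (85,65) and (52,221), the hub at (551,223), and the handle at (470,247), leaning from base (460,258) to top (476,240).

Run:
```python
from h import *
C=lambda *p: np.array(p)/5.+[270,135]
K,R,t=cam("top"); print("cam",-R.T@t)
b=ray("top",C((85,65),(52,221),(460,148),(480,318)),20)[:,:2]; print("bed",b.round(1), "width",np.linalg.norm(b[0]-b[1]))
ang=lambda v:np.degrees(np.arctan2(v[1],v[0]))
d=[ang(b[0]-b[2]),ang(b[1]-b[3])]; print("yaw",d)
y=np.radians(np.mean(d)); ux=np.array([np.cos(y),np.sin(y)]); uy=np.array([-ux[1],ux[0]])
O=(b[0]+b[1])/2-110*ux; print("jig origin",O)
hub=ray("top",C((551,223)),101)[0,:2]; 
im=cv2.imread("pics/top0.png"); hsv=cv2.cvtColor(im,cv2.COLOR_BGR2HSV)
ht=ray("top",C((476,240)),144)[0,:2];hb=ray("top",C((460,258)),96)[0,:2];hm=ray("top",C((468,249)),120)[0,:2]
print("hub",hub,"jig",[(hub-O)@ux,(hub-O)@uy]); 
for h in(ht,hb,hm): print("handle",h,np.linalg.norm(h-hub),ang(h-hub))
for nm,p in(("stop",((297,125),(272,205))),("anvil",((228,110),(210,197)))):
    q=ray("top",C(*p),74)[:,:2]; print(nm,[((a-O)@ux,(a-O)@uy) for a in q])
print("side proj hub,handle top", proj("side",[[*hub,101],[*hm,144],[*hm,96]]).round(1))
S=cv2.imread("pics/side0.png")[125:255,225:325]; cv2.imwrite("pics/sj0.png",cv2.resize(S,None,fx=4.5,fy=4.5,interpolation=cv2.INTER_CUBIC))
```

```text
cam [ 451.57520699    7.91675066 1003.85117629]
bed [[ 666.2   51.5]
 [ 587.    67.9]
 [ 623.7 -137.3]
 [ 537.6 -146. ]] width 80.85233675644798
yaw [np.float64(77.30407404430606), np.float64(76.99196976714336)]
jig origin [602.16178753 -47.52869486]
hub [ 574.44774008 -166.9197764 ] jig [np.float64(-122.56461232496488), np.float64(0.46323167878300564)]
handle [ 561.15126826 -125.39176986] 43.604718669903804 107.7540698049805
handle [ 558.89442146 -125.26417931] 44.46453068856544 110.47456800229162
handle [ 560.13155653 -125.4262429 ] 43.89380860443286 109.03556280026949
stop [(np.float64(1.1261197915381576), np.float64(-23.588583612713773)), (np.float64(4.488001838850508), np.float64(16.547726514448055))]
anvil [(np.float64(34.729265622687194), np.float64(-23.36997733777559)), (np.float64(33.99879923692821), np.float64(19.295289691421303))]
side proj hub,handle top [[278.  167.2]
 [287.8 160.6]
 [288.3 174.6]]
```

View pics/sj0.png

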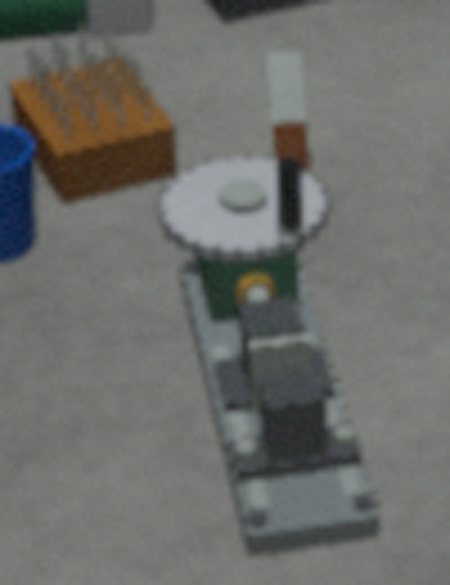

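Both views agree to about 1 px: wheel axis (574.4,-167), handle (560,-125.4), jig yaw 77.1°. First I'll turn the tool so its axes lie along world x and y.

```bash
python3 -m crank '{"slide":[[0,0,0],[0,0,0],[0,0,0],[0,0,0],[0,0,0]],"turn":[0.095,0.095,0.095,0.095,0.095],"jaw":[1,1,1,1,1]}' 40
python3 -m crank '{"slide":[[0,0,0],[0,0,0],[0,0,0],[0,0,0],[0,0,0]],"turn":[0.095,0.095,0.095,0.041,0],"jaw":[1,1,1,1,1]}'
```

```text
clock: 0.6
tcp_pos: [161.0, 499.7, 404.2]
tcp_rot: [[-0.485, 0.874, -0.0], [0.874, 0.485, -0.001], [-0.001, -0.001, -1.0]]
wrist_force: [0.4, -0.1, 1.5]
gripper_width: 85.5
grip_force: 0.0
clock: 1.1
tcp_pos: [161.0, 499.7, 404.2]
tcp_rot: [[-0.0, 1.0, -0.0], [1.0, 0.0, -0.001], [-0.001, -0.0, -1.0]]
wrist_force: [-0.2, 1.0, 0.5]
gripper_width: 85.5
grip_force: 0.0
```

```bash
for i in 1; do python3 -m crank '{"slide":[[-0.278,0.177,0],[-0.278,0.177,0],[-0.278,0.177,0],[-0.278,0.177,0],[-0.278,0.177,0]],"turn":[0,0,0,0,0],"jaw":[1,1,1,1,1]}' |grep tcp_pos
python3 -m crank '{"slide":[[-0.278,0.177,0],[-0.278,0.177,0],[-0.278,0.177,0],[-0.278,0.177,0],[-0.278,0.177,0]],"turn":[0,0,0,0,0],"jaw":[1,1,1,1,1]}'|grep tcp_pos
python3 -m crank '{"slide":[[-0.278,0.177,0],[-0.278,0.177,0],[-0.278,0.177,0],[-0.278,0.177,0],[0,0,0]],"turn":[0,0,0,0,0],"jaw":[1,1,1,1,1]}'; done
```

```text
tcp_pos: [294.4, 289.6, 404.6]
tcp_pos: [427.4, 80.9, 404.8]
clock: 2.6
tcp_pos: [534.9, -88.2, 402.3]
tcp_rot: [[0.002, 1.0, -0.003], [1.0, -0.002, -0.0], [-0.0, -0.003, -1.0]]
wrist_force: [-1.2, 0.3, -0.8]
gripper_width: 85.3
grip_force: 0.0
```

```bash
python3 -m crank '{"slide":[[-0.25,0.168,0],[0,0,0.2],[0,0,0],[0,0,0]],"turn":[0,0,0,0],"jaw":[1,1,1,1]}'
python3 - <<'E'
from h import *
im=capture("top"); cv2.imwrite("pics/t1.png",cv2.resize(im[135:215,310:440,::-1],None,fx=5,fy=5,interpolation=cv2.INTER_CUBIC))
E
```

```text
clock: 3.0
tcp_pos: [558.2, -120.6, 374.5]
tcp_rot: [[-0.002, 1.0, -0.002], [1.0, 0.002, 0.001], [0.001, -0.002, -1.0]]
wrist_force: [0.0, 1.0, 0.7]
gripper_width: 85.2
grip_force: 0.0
```

```bash
python3 -m crank '{"slide":[[-0.032,0.012,0],[0,0,0.3],[0,0,0.3],[0,0,0.02],[0,0,0]],"turn":[0,0,0,0,0],"jaw":[1,1,1,1,1]}'
python3 -c "
from h import *
im=capture('side'); cv2.imwrite('pics/s1.png',cv2.resize(im[105:225,235:345,::-1],None,fx=5,fy=5,interpolation=cv2.INTER_CUBIC))"
```

```text
clock: 3.55
tcp_pos: [560.4, -126.0, 282.7]
tcp_rot: [[-0.001, 1.0, -0.0], [1.0, 0.001, 0.0], [0.0, -0.0, -1.0]]
wrist_force: [0.9, 0.1, 1.0]
gripper_width: 85.9
grip_force: 0.0
```

View pics/s1.png

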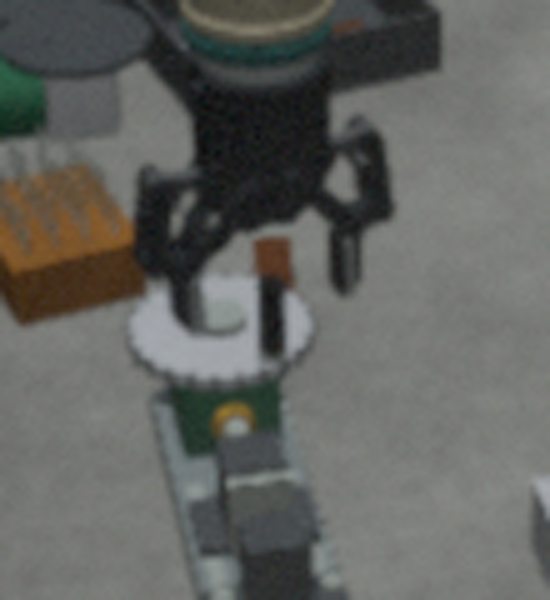

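The open fingers, at crop (190,300) and (345,280), straddle the handle at (270,318) about centrally. Close on it.

```bash
python3 -m crank '{"slide":[[0,0,0],[0,0,0],[0,0,0],[0,0,0],[0,0,0]],"turn":[0,0,0,0,0],"jaw":[0,0,0,0,0]}' 40;python3 -m crank '{"slide":[[0,0,0],[0,0,0],[0,0,0]],"turn":[0,0,0],"jaw":[0,0,0]}'
```

```text
clock: 4.1
tcp_pos: [560.3, -126.0, 282.0]
tcp_rot: [[-0.001, 1.0, 0.0], [1.0, 0.001, 0.0], [0.0, 0.0, -1.0]]
wrist_force: [-2.0, 2.4, 4.2]
gripper_width: 14.5
grip_force: 38.9
clock: 4.4
tcp_pos: [560.3, -126.0, 282.0]
tcp_rot: [[-0.001, 1.0, 0.0], [1.0, 0.001, 0.0], [0.0, 0.0, -1.0]]
wrist_force: [-0.7, 1.7, 3.6]
gripper_width: 14.9
grip_force: 39.0
```

```bash
cat >> h.py <<'E'
def arc(a0,step,n,r=45.):   # row shifts in tool shares (tool x = world y, tool y = world x)
    a=np.radians(a0+step*np.arange(n+1)); x,y=r*np.cos(a),r*np.sin(a)
    for i in range(n): print(f"[{(y[i+1]-y[i])/150:.3f},{(x[i+1]-x[i])/150:.3f},0]",end=",\n" if i%5==4 else ",")
E
python3 -c "
from h import *
arc(108.5,10,36)"
```

```text
[-0.021,-0.048,0],[-0.029,-0.044,0],[-0.036,-0.038,0],[-0.042,-0.031,0],[-0.047,-0.023,0],
[-0.050,-0.015,0],[-0.052,-0.006,0],[-0.052,0.003,0],[-0.051,0.012,0],[-0.048,0.021,0],
[-0.044,0.029,0],[-0.038,0.036,0],[-0.031,0.042,0],[-0.023,0.047,0],[-0.015,0.050,0],
[-0.006,0.052,0],[0.003,0.052,0],[0.012,0.051,0],[0.021,0.048,0],[0.029,0.044,0],
[0.036,0.038,0],[0.042,0.031,0],[0.047,0.023,0],[0.050,0.015,0],[0.052,0.006,0],
[0.052,-0.003,0],[0.051,-0.012,0],[0.048,-0.021,0],[0.044,-0.029,0],[0.038,-0.036,0],
[0.031,-0.042,0],[0.023,-0.047,0],[0.015,-0.050,0],[0.006,-0.052,0],[-0.003,-0.052,0],
[-0.012,-0.051,0],
```

```bash
python3 -m crank '{"slide":[[-0.021,-0.048,0],[-0.029,-0.044,0],[-0.036,-0.038,0]],"turn":[0,0,0],"jaw":[0,0,0]}'; python3 -m crank '{"slide":[[-0.042,-0.031,0],[-0.047,-0.023,0],[0,0,0]],"turn":[0,0,0],"jaw":[0,0,0]}'
```

```text
clock: 4.7
tcp_pos: [540.3, -139.1, 282.0]
tcp_rot: [[-0.001, 1.0, 0.001], [1.0, 0.001, 0.0], [0.0, 0.001, -1.0]]
wrist_force: [3.3, 2.5, 2.4]
gripper_width: 14.8
grip_force: 39.1
clock: 5.0
tcp_pos: [532.0, -153.6, 281.9]
tcp_rot: [[0.001, 1.0, -0.001], [1.0, -0.001, -0.001], [-0.001, -0.001, -1.0]]
wrist_force: [-2.1, -0.3, 5.2]
gripper_width: 14.7
grip_force: 39.4
```

```bash
python3 -m crank '{"slide":[[-0.050,-0.015,0],[-0.052,-0.006,0],[-0.052,0.003,0],[-0.051,0.012,0],[-0.048,0.021,0]],"turn":[0,0,0,0,0],"jaw":[0,0,0,0,0]}'; python3 -m crank '{"slide":[[-0.044,0.029,0],[-0.038,0.036,0],[-0.031,0.042,0],[-0.023,0.047,0],[-0.015,0.050,0]],"turn":[0,0,0,0,0],"jaw":[0,0,0,0,0]}'
```

```text
clock: 5.5
tcp_pos: [534.8, -190.7, 281.8]
tcp_rot: [[-0.0, 1.0, -0.001], [1.0, 0.0, 0.001], [0.001, -0.001, -1.0]]
wrist_force: [0.9, 4.8, 4.5]
gripper_width: 14.8
grip_force: 39.4
clock: 6.0
tcp_pos: [565.4, -213.4, 281.7]
tcp_rot: [[-0.0, 1.0, -0.002], [1.0, 0.0, 0.001], [0.001, -0.002, -1.0]]
wrist_force: [-3.4, 4.4, 5.3]
gripper_width: 14.4
grip_force: 39.5
```

```bash
python3 -m crank '{"slide":[[-0.006,0.052,0],[0.003,0.052,0],[0.012,0.051,0],[0.021,0.048,0],[0.029,0.044,0]],"turn":[0,0,0,0,0],"jaw":[0,0,0,0,0]}'; python3 -m crank '{"slide":[[0.036,0.038,0],[0.042,0.031,0],[0.047,0.023,0],[0.050,0.015,0],[0.052,0.006,0]],"turn":[0,0,0,0,0],"jaw":[0,0,0,0,0]}'
python3 -c "
from h import *
a=cv2.imread('pics/top0.png')[140:200,270:370]; b=capture('top')[140:200,270:370,::-1]
c=cv2.imread('pics/side0.png')[165:255,255:325]; d=capture('side')[165:255,255:325,::-1]
f=lambda i,k:cv2.resize(i,None,fx=k,fy=k,interpolation=cv2.INTER_CUBIC)
cv2.imwrite('pics/gap1.png',np.hstack([np.vstack([f(a,4.5),f(b,4.5)]),f(d,6)[:540,:350]]))"
```

```text
clock: 6.5
tcp_pos: [602.3, -204.9, 281.7]
tcp_rot: [[0.0, 1.0, -0.003], [1.0, -0.0, -0.001], [-0.001, -0.003, -1.0]]
wrist_force: [-4.8, -0.2, 7.3]
gripper_width: 14.9
grip_force: 39.6
clock: 7.0
tcp_pos: [619.5, -171.0, 281.9]
tcp_rot: [[0.001, 1.0, 0.0], [1.0, -0.001, -0.003], [-0.003, 0.0, -1.0]]
wrist_force: [-0.8, -4.6, 4.0]
gripper_width: 14.9
grip_force: 39.4
```

View pics/gap1.png

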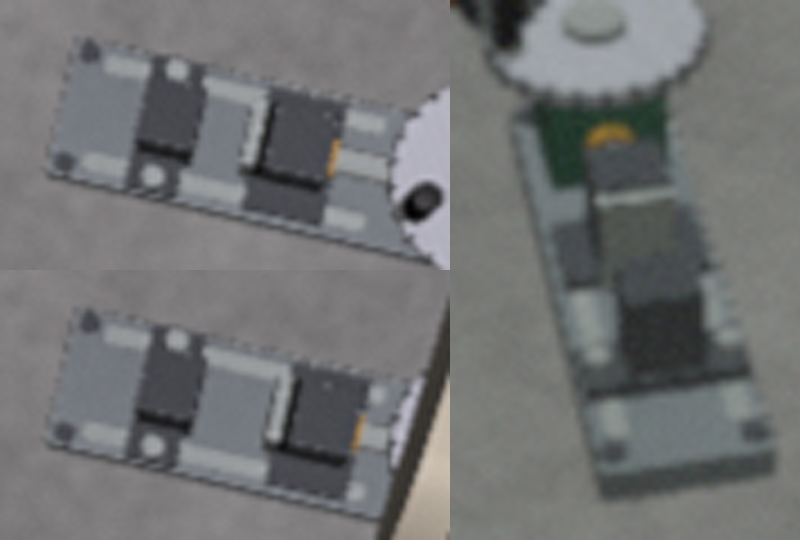

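Compared with the start (upper left), the plate has moved from crop x≈245 to 272, while the anvil face is still at about 200. That makes the opening roughly 38 mm, which is enough. Let go and fetch the block.

```bash
python3 -m crank '{"slide":[[0,0,0],[0,0,0],[0,0,0],[0,0,0],[0,0,0]],"turn":[0,0,0,0,0],"jaw":[1,1,1,1,1]}';python3 -m crank '{"slide":[[0,0,-0.33],[0,0,-0.33],[0.289,-0.137,0],[0.289,-0.137,0],[0.289,-0.137,0]],"turn":[0,0,0,0,0],"jaw":[1,1,1,1,1]}'
python3 -m crank '{"slide":[[0.289,-0.137,0],[0.289,-0.137,0],[0.289,-0.137,0],[0.289,-0.137,0],[0.289,-0.137,0]],"turn":[0,0,0,0,0],"jaw":[1,1,1,1,1]}'
python3 -m crank '{"slide":[[0.289,-0.137,0],[0,0,0],[0,0,0],[0,0,0]],"turn":[0,-0.09,-0.063,0],"jaw":[1,1,1,1]}'
```

```text
clock: 7.6
tcp_pos: [619.5, -170.0, 281.4]
tcp_rot: [[-0.001, 1.0, -0.0], [1.0, 0.001, 0.0], [0.0, -0.0, -1.0]]
wrist_force: [-0.8, 0.0, 0.1]
gripper_width: 84.7
grip_force: 0.0
clock: 8.1
tcp_pos: [556.8, -38.8, 380.9]
tcp_rot: [[0.0, 1.0, 0.001], [1.0, -0.0, 0.0], [0.0, 0.001, -1.0]]
wrist_force: [0.4, 0.7, -0.0]
gripper_width: 85.7
grip_force: 0.0
clock: 8.6
tcp_pos: [453.6, 178.1, 381.0]
tcp_rot: [[-0.001, 1.0, 0.001], [1.0, 0.001, 0.0], [0.0, 0.001, -1.0]]
wrist_force: [0.7, 0.2, 0.0]
gripper_width: 85.4
grip_force: 0.0
clock: 9.0
tcp_pos: [434.0, 220.4, 380.8]
tcp_rot: [[-0.24, 0.971, 0.0], [0.971, 0.24, 0.0], [0.0, 0.0, -1.0]]
wrist_force: [0.4, 0.3, 0.5]
gripper_width: 85.4
grip_force: 0.0
```

```bash
python3 -m crank '{"slide":[[-0.012,0,0.318],[0,0,0.318],[0,0,0.318],[0,0,0.318],[0,0,0]],"turn":[0,0,0,0,0],"jaw":[1,1,1,1,1]}';python3 -m crank '{"slide":[[0,0,0],[0,0,0],[0,0,0],[0,0,0],[0,0,0]],"turn":[0,0,0,0,0],"jaw":[0,0,0,0,0]}' 40
```

```text
clock: 9.5
tcp_pos: [432.4, 216.9, 183.5]
tcp_rot: [[-0.236, 0.972, -0.012], [0.972, 0.236, -0.005], [-0.002, -0.013, -1.0]]
wrist_force: [-0.6, -1.4, 0.6]
gripper_width: 85.7
grip_force: 0.0
clock: 10.0
tcp_pos: [435.9, 218.7, 193.4]
tcp_rot: [[-0.238, 0.971, 0.006], [0.971, 0.238, 0.002], [0.001, 0.006, -1.0]]
wrist_force: [-0.6, -0.3, 7.7]
gripper_width: 55.2
grip_force: 44.1
```

```bash
python3 -m crank '{"slide":[[0,0,0],[0,0,-0.3],[0,0,-0.3],[0,0,-0.3],[0,0,0]],"turn":[0,0,0,0,0],"jaw":[0,0,0,0,0]}'
python3 -c "
from h import *
b=capture('top')[145:195,290:350,::-1]; d=capture('side')[175:245,255:315,::-1]
f=lambda i,k:cv2.resize(i,None,fx=k,fy=k,interpolation=cv2.INTER_CUBIC)
cv2.imwrite('pics/gap2.png',np.hstack([np.vstack([f(b,8),np.zeros((90,480,3),np.uint8)]),f(d,7)[:490,:310]]) if 0 else f(b,12))
cv2.imwrite('pics/side2.png',f(capture('side')[100:300,250:500,::-1],3))"
```

```text
clock: 10.5
tcp_pos: [435.6, 218.7, 333.9]
tcp_rot: [[-0.239, 0.971, 0.014], [0.971, 0.238, 0.006], [0.002, 0.015, -1.0]]
wrist_force: [0.5, 0.4, -1.7]
gripper_width: 55.5
grip_force: 44.7
```

View pics/gap2.png

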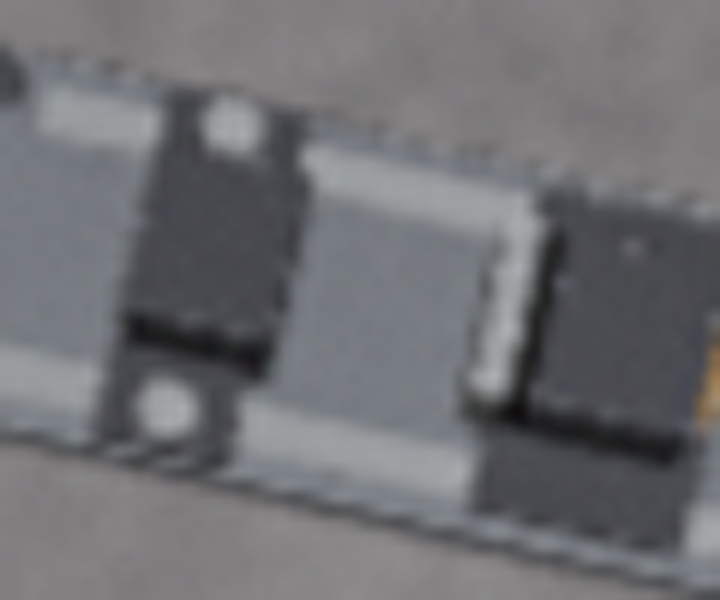

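In the gap crop (12x), the anvil's top edge facing the stop runs from (312,165) to (270,345). The plate's edge runs from (500,235) to (473,395).

Run:
```python
from h import *
y=np.radians(77.15); ux=np.array([np.cos(y),np.sin(y)]); uy=np.array([-ux[1],ux[0]]); O=np.array([602.16,-47.53])
C=lambda *p: np.array(p)/12.+[290,145]-0.46
for p in((312,165),(270,345),(500,235),(473,395),(130,320),(265,350)):
    q=ray("top",C(p),74)[0,:2]-O; print(p,(q@ux).round(1),(q@uy).round(1))
# bed rim at 20: (0,430)-(720,585) lower, (35,60)-(720,205) upper
for p in((0,430),(720,590),(40,55),(720,200)):
    q=ray("top",C(p),20)[0,:2]-O; print("bed",(q@ux).round(1),(q@uy).round(1))
q=lambda x,yy:(O+x*ux+yy*uy).round(1)
print("pos for jig x 15,16,17:",q(15,0),q(16,0),q(17,0))
```

```text
(312, 165) 34.2 -20.3
(270, 345) 34.5 16.7
(500, 235) -5.2 -14.8
(473, 395) -6.8 17.6
(130, 320) 62.5 17.9
(265, 350) 35.2 17.9
bed 86.3 38.3
bed -67.5 38.0
bed 95.7 -40.9
bed -50.2 -42.4
pos for jig x 15,16,17: [605.5 -32.9] [605.7 -31.9] [605.9 -31. ]
```

View pics/side2.png

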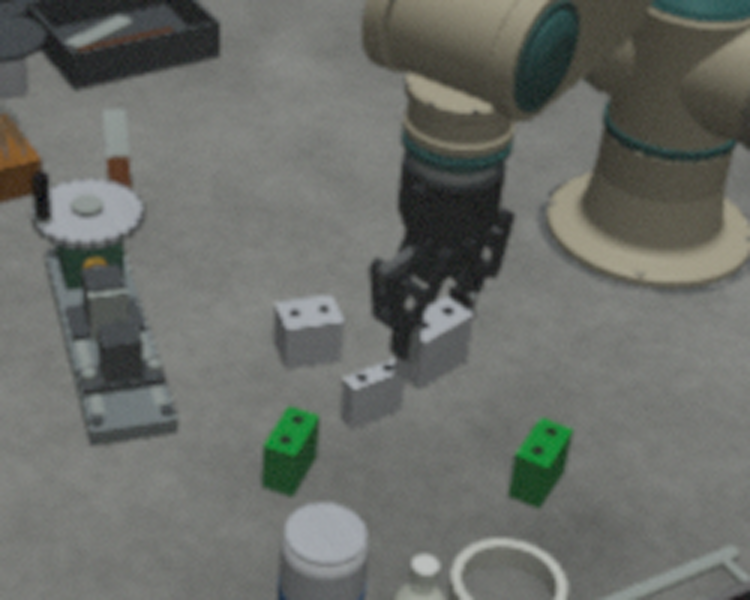

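The block is held by its ends between the fingers at crop (440,340), and the others are undisturbed. Carry it over the opening.

```bash
python3 -m crank '{"slide":[[-0.272,0.1,0],[-0.272,0.1,0],[-0.272,0.1,0],[-0.272,0.1,0],[-0.272,0.1,0]],"turn":[0,0,0,0,0],"jaw":[0,0,0,0,0]}';python3 -m crank '{"slide":[[-0.272,0.1,0],[-0.272,0.1,0],[0,0,0],[0,0,0],[0,0,0]],"turn":[0,0,0.074,0.074,0.074],"jaw":[0,0,0,0,0]}'
python3 -m crank '{"slide":[[0,0,0],[0,0,0],[0,0,0]],"turn":[0.074,0,0],"jaw":[0,0,0]}'
```

```text
clock: 11.15
tcp_pos: [556.6, 36.5, 322.6]
tcp_rot: [[-0.239, 0.971, -0.004], [0.971, 0.239, 0.0], [0.001, -0.004, -1.0]]
wrist_force: [0.1, 0.4, -1.8]
gripper_width: 55.3
grip_force: 44.5
clock: 11.65
tcp_pos: [604.7, -34.5, 322.0]
tcp_rot: [[0.113, 0.994, -0.005], [0.994, -0.113, 0.001], [0.0, -0.005, -1.0]]
wrist_force: [0.2, -0.1, -2.3]
gripper_width: 55.6
grip_force: 44.6
clock: 11.95
tcp_pos: [604.7, -33.9, 323.3]
tcp_rot: [[0.219, 0.976, -0.003], [0.976, -0.219, 0.0], [-0.0, -0.003, -1.0]]
wrist_force: [-1.1, -0.5, -1.9]
gripper_width: 55.4
grip_force: 44.6
```

```bash
python3 -m crank '{"slide":[[0.006,0.003,0.2],[0,0,0.14],[0,0,0],[0,0,0]],"turn":[0.002,0,0,0],"jaw":[0,0,0,0]}'
python3 -c "
from h import *
f=lambda i,k:cv2.resize(i,None,fx=k,fy=k,interpolation=cv2.INTER_CUBIC)
cv2.imwrite('pics/side3.png',f(capture('side')[130:250,235:335,::-1],5))"
```

```text
clock: 12.35
tcp_pos: [605.5, -33.2, 273.9]
tcp_rot: [[0.224, 0.975, -0.001], [0.975, -0.224, 0.0], [-0.0, -0.001, -1.0]]
wrist_force: [-0.1, 0.4, -1.4]
gripper_width: 55.1
grip_force: 44.5
```

View pics/side3.png

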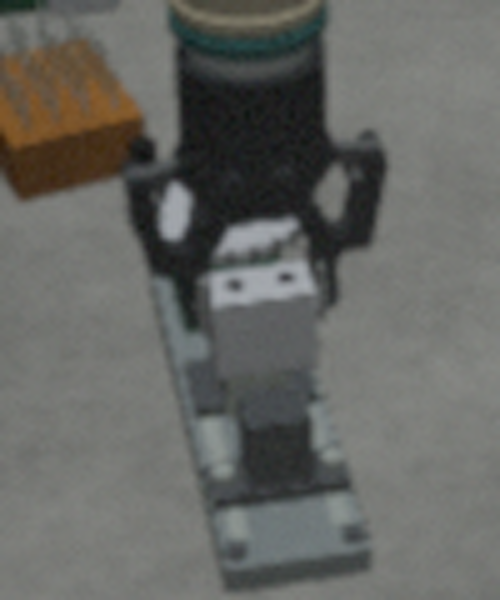

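The block hangs squarely over the opening: its top is at crop (262,285), i.e. side pixel (287.4,187), and the anvil is below at (275,400). That was my last picture, so I'll check the rest numerically.

```bash
python3 -c "
from h import *
print(proj('side',[[605.5,-33.2,136],[605.5+10*.222,-33.2+9.75,136]]))"
python3 -m crank '{"slide":[[0,0,0.1],[0,0,0.1],[0,0,0.1],[0,0,0]],"turn":[0,0,0,0],"jaw":[0,0,0,0]}'
```

```text
[[286.01452209 184.22866466]
 [286.70293717 186.38374465]]
clock: 12.8
tcp_pos: [604.5, -33.1, 225.0]
tcp_rot: [[0.225, 0.974, -0.006], [0.974, -0.225, 0.001], [-0.001, -0.006, -1.0]]
wrist_force: [-0.2, -0.8, -3.2]
gripper_width: 55.4
grip_force: 44.5
```

```bash
python3 -m crank '{"slide":[[0,0,0.04],[0,0,0.04],[0,0,0]],"turn":[0,0,0],"jaw":[0,0,0]}';python3 -m crank '{"slide":[[0,0,0.02],[0,0,0],[0,0,0]],"turn":[0,0,0],"jaw":[0,0,0]}';python3 -m crank '{"slide":[[0,0,0.015],[0,0,0],[0,0,0]],"turn":[0,0,0],"jaw":[0,0,0]}'
```

```text
clock: 13.1
tcp_pos: [605.3, -33.2, 216.1]
tcp_rot: [[0.225, 0.974, -0.001], [0.974, -0.225, 0.0], [-0.0, -0.001, -1.0]]
wrist_force: [-0.4, -0.6, -2.5]
gripper_width: 55.2
grip_force: 44.6
clock: 13.4
tcp_pos: [605.6, -33.2, 214.1]
tcp_rot: [[0.225, 0.974, 0.0], [0.974, -0.225, 0.0], [0.0, 0.0, -1.0]]
wrist_force: [-0.3, 0.9, -2.1]
gripper_width: 55.2
grip_force: 44.5
clock: 13.7
tcp_pos: [605.8, -33.2, 213.5]
tcp_rot: [[0.225, 0.974, 0.002], [0.974, -0.225, -0.0], [0.0, 0.002, -1.0]]
wrist_force: [-4.1, 0.2, 6.7]
gripper_width: 55.5
grip_force: 45.7
```

Contact at TCP z 213.5, which is the pick height plus 20 mm, so the block stands on the bed. Release it, rise and return to the handle.

```bash
python3 -m crank '{"slide":[[0,0,0],[0,0,0],[0,0,0],[0,0,0],[0,0,0]],"turn":[0,0,0,0,0],"jaw":[1,1,1,1,1]}';python3 -m crank '{"slide":[[0,0,-0.1],[0,0,-0.3],[0,0,-0.3],[0,0,-0.3],[0,0,0]],"turn":[0,0,0,0,0],"jaw":[1,1,1,1,1]}'; python3 -m crank '{"slide":[[0,0,0],[0,0,0],[0,0,0]],"turn":[-0.09,-0.053,0],"jaw":[1,1,1]}'
python3 - <<'E'
from h import *
# block top in side view, bright
im=capture("side"); cv2.imwrite("pics/s4.png",im[:,:,::-1]); t=capture("top"); cv2.imwrite("pics/t4.png",t[:,:,::-1])
hsv=cv2.cvtColor(im,cv2.COLOR_RGB2HSV); m=((hsv[...,2]>135)&(hsv[...,1]<60)).astype(np.uint8)
n,l,s,c=cv2.connectedComponentsWithStats(m)
for i in range(1,n):
    if s[i,4]>25 and 255<c[i,0]<320 and 150<c[i,1]<250: print(s[i],c[i].round(1),"at z70",ray("side",c[i],70)[0].round(1))
print(proj("side",[[605.5,-33.2,70]]))
hsv=cv2.cvtColor(t,cv2.COLOR_RGB2HSV); print(hsv[168:174,300:330:3,2])
E
```

```text
clock: 14.2
tcp_pos: [605.5, -33.2, 211.6]
tcp_rot: [[0.225, 0.974, -0.0], [0.974, -0.225, 0.0], [0.0, -0.0, -1.0]]
wrist_force: [-0.1, 1.9, -0.1]
gripper_width: 85.6
grip_force: 0.0
clock: 14.7
tcp_pos: [605.8, -33.2, 371.7]
tcp_rot: [[0.225, 0.974, 0.015], [0.974, -0.225, -0.002], [0.002, 0.015, -1.0]]
wrist_force: [-0.3, -0.3, 1.3]
gripper_width: 85.2
grip_force: 0.0
clock: 15.0
tcp_pos: [605.4, -33.2, 362.3]
tcp_rot: [[0.002, 1.0, 0.001], [1.0, -0.002, -0.0], [-0.0, 0.001, -1.0]]
wrist_force: [-0.0, -0.0, -0.0]
gripper_width: 85.6
grip_force: 0.0
[265 159  32  22 469] [281.1 169.9] at z70 [ 555.3 -192.5   70. ]
[277 200  22   9 129] [287.2 204. ] at z70 [604.7 -32.2  70. ]
[[286.81103608 203.83796971]]
[[ 75  77  79  78  76 152 135  38  32 112]
 [ 75  78  78  77  75 175 134  40  35 121]
 [ 67  77  80  76  75 172 133  41  30 119]
 [ 48  57  85  80  85 177 130  42  34 117]
 [ 42  37  55  83  73 180 134  46  39 116]
 [ 59  33  30  54  59 185 148  40  54 116]]
```

The block top is at (604.7,-32.2) at z 70, so it's standing centred in the opening. Now back to the handle.

```bash
python3 -m crank '{"slide":[[-0.304,0.031,0],[-0.304,0.031,0],[-0.304,0.031,0],[0,0,0],[0,0,0]],"turn":[0,0,0,0,0],"jaw":[1,1,1,1,1]}'
python3 - <<'E'
from h import *
im=cv2.imread("pics/s4.png"); m=(im.max(2)<45).astype(np.uint8); n,l,s,c=cv2.connectedComponentsWithStats(m)
for i in range(1,n):
    if s[i,4]>15 and 240<c[i,0]<310 and 140<c[i,1]<195: print(s[i],c[i].round(1),ray("side",c[i],120)[0].round(1))
E
```

```text
clock: 15.6
tcp_pos: [619.0, -171.1, 361.4]
tcp_rot: [[0.006, 1.0, -0.0], [1.0, -0.006, 0.001], [0.001, -0.0, -1.0]]
wrist_force: [-0.3, 0.4, -0.2]
gripper_width: 85.4
grip_force: 0.0
```

```bash
python3 -c "
from h import *
print(proj('side',[[619.5,-170,120]]),'seen 263.3,165')"; python3 -m crank '{"slide":[[0,0,0.265],[0,0,0.265],[0,0,0],[0,0,0]],"turn":[0,0,0,0],"jaw":[1,1,1,1]}'; python3 -m crank '{"slide":[[0,0,0],[0,0,0],[0,0,0],[0,0,0],[0,0,0]],"turn":[0,0,0,0,0],"jaw":[0,0,0,0,0]}' 40;python3 -m crank '{"slide":[[0,0,0],[0,0,0],[0,0,0]],"turn":[0,0,0],"jaw":[0,0,0]}'
```

```text
[[262.76442673 164.88328023]] seen 263.3,165
clock: 16.0
tcp_pos: [619.3, -169.0, 282.8]
tcp_rot: [[0.002, 1.0, -0.001], [1.0, -0.002, 0.0], [0.0, -0.001, -1.0]]
wrist_force: [0.4, 0.4, 1.3]
gripper_width: 85.0
grip_force: 0.0
clock: 16.5
tcp_pos: [619.2, -170.1, 282.7]
tcp_rot: [[0.002, 1.0, 0.001], [1.0, -0.002, -0.0], [-0.0, 0.001, -1.0]]
wrist_force: [1.2, 0.9, 3.6]
gripper_width: 14.9
grip_force: 38.9
clock: 16.8
tcp_pos: [619.2, -170.1, 282.6]
tcp_rot: [[0.002, 1.0, 0.001], [1.0, -0.002, -0.0], [-0.0, 0.001, -1.0]]
wrist_force: [0.7, -0.6, 2.9]
gripper_width: 14.9
grip_force: 39.1
```

```bash
cat > chk.py <<'E'
# prints tangential resistance (N) at the handle; exit 1 above limit
import sys; from h import *
s=sense(); p=s["tcp_pos"][:2]-np.array([574.2,-168.9]); a=np.arctan2(p[1],p[0])
w=np.array(s["wrist_force"])[:2]; F=-(w@[np.sin(a),-np.cos(a)]); r=w@[np.cos(a),np.sin(a)]
print(f"t {s['clock']:.1f} a {np.degrees(a)%360:.1f} r {np.hypot(*p):.1f} F {F:.2f} radial {r:.2f}")
sys.exit(F>float(sys.argv[1]))
E
python3 -c "
from h import *
arc(358.5,-10,11);print();print('fine');arc(248.5,-4,40)"
```

```text
[-0.052,-0.006,0],[-0.050,-0.015,0],[-0.047,-0.023,0],[-0.042,-0.031,0],[-0.036,-0.038,0],
[-0.029,-0.044,0],[-0.021,-0.048,0],[-0.012,-0.051,0],[-0.003,-0.052,0],[0.006,-0.052,0],
[0.015,-0.050,0],
fine
[0.008,-0.019,0],[0.010,-0.019,0],[0.011,-0.018,0],[0.012,-0.017,0],[0.013,-0.016,0],
[0.014,-0.015,0],[0.015,-0.014,0],[0.016,-0.013,0],[0.017,-0.012,0],[0.018,-0.011,0],
[0.019,-0.009,0],[0.019,-0.008,0],[0.020,-0.007,0],[0.020,-0.005,0],[0.021,-0.004,0],
[0.021,-0.002,0],[0.021,-0.001,0],[0.021,0.001,0],[0.021,0.002,0],[0.021,0.003,0],
[0.020,0.005,0],[0.020,0.006,0],[0.019,0.008,0],[0.019,0.009,0],[0.018,0.010,0],
[0.017,0.012,0],[0.017,0.013,0],[0.016,0.014,0],[0.015,0.015,0],[0.014,0.016,0],
[0.012,0.017,0],[0.011,0.018,0],[0.010,0.018,0],[0.009,0.019,0],[0.007,0.020,0],
[0.006,0.020,0],[0.005,0.020,0],[0.003,0.021,0],[0.002,0.021,0],[0.000,0.021,0],
```

```bash
python3 -m crank '{"slide":[[-0.052,-0.006,0],[-0.050,-0.015,0],[-0.047,-0.023,0],[-0.042,-0.031,0]],"turn":[0,0,0,0],"jaw":[0,0,0,0]}' >/dev/null; python3 chk.py 7 && python3 -m crank '{"slide":[[-0.036,-0.038,0],[-0.029,-0.044,0],[-0.021,-0.048,0],[-0.012,-0.051,0]],"turn":[0,0,0,0],"jaw":[0,0,0,0]}' >/dev/null; python3 chk.py 7 && python3 -m crank '{"slide":[[-0.003,-0.052,0],[0.006,-0.052,0],[0.015,-0.050,0],[0,0,0]],"turn":[0,0,0,0],"jaw":[0,0,0,0]}' >/dev/null; python3 chk.py 7
```

```text
t 17.2 a 317.3 r 45.3 F 0.26 radial -1.73
t 17.2 a 317.3 r 45.3 F 0.26 radial -1.73
t 17.2 a 317.3 r 45.3 F 0.26 radial -1.73False
False
False
```

```bash
sed -i 's/sys.exit(F>float(sys.argv\[1\]))/sys.exit(int(F>float(sys.argv[1])))/' chk.py; python3 -m crank '{"slide":[[-0.036,-0.038,0],[-0.029,-0.044,0],[-0.021,-0.048,0],[-0.012,-0.051,0]],"turn":[0,0,0,0],"jaw":[0,0,0,0]}' >/dev/null; python3 chk.py 7 && python3 -m crank '{"slide":[[-0.003,-0.052,0],[0.006,-0.052,0],[0.015,-0.050,0],[0,0,0]],"turn":[0,0,0,0],"jaw":[0,0,0,0]}' >/dev/null; python3 chk.py 7
```

```text
t 17.6 a 277.7 r 45.2 F 3.62 radial -1.59
t 18.0 a 247.0 r 45.0 F -0.45 radial -0.48
```

```bash
python3 -m crank '{"slide":[[0.008,-0.019,0],[0.010,-0.019,0]],"turn":[0,0],"jaw":[0,0]}' >/dev/null; python3 chk.py 5.5 && python3 -m crank '{"slide":[[0.011,-0.018,0],[0.012,-0.017,0]],"turn":[0,0],"jaw":[0,0]}' >/dev/null; python3 chk.py 5.5 && python3 -m crank '{"slide":[[0.013,-0.016,0],[0.014,-0.015,0]],"turn":[0,0],"jaw":[0,0]}' >/dev/null; python3 chk.py 5.5 && python3 -m crank '{"slide":[[0.015,-0.014,0],[0.016,-0.013,0]],"turn":[0,0],"jaw":[0,0]}' >/dev/null; python3 chk.py 5.5
python3 -m crank '{"slide":[[0,0,0]],"turn":[0],"jaw":[0]}' >/dev/null; python3 chk.py 9
python3 -m crank '{"slide":[[0,0,0]],"turn":[0],"jaw":[0]}' >/dev/null; python3 chk.py 9
```

```text
t 18.2 a 239.9 r 45.0 F 1.74 radial -1.37
t 18.4 a 231.9 r 45.0 F 3.54 radial -2.42
t 18.6 a 224.1 r 45.1 F 3.07 radial -2.88
t 18.8 a 216.3 r 45.1 F 3.53 radial -3.10
t 18.9 a 216.0 r 45.1 F 1.65 radial -2.27
t 19.0 a 216.1 r 45.1 F 1.04 radial -2.12
```

```bash
python3 -m crank '{"slide":[[0.017,-0.012,0],[0.018,-0.011,0]],"turn":[0,0],"jaw":[0,0]}' >/dev/null; python3 chk.py 5.5 && python3 -m crank '{"slide":[[0.019,-0.009,0],[0.019,-0.008,0]],"turn":[0,0],"jaw":[0,0]}' >/dev/null; python3 chk.py 5.5 && python3 -m crank '{"slide":[[0.020,-0.007,0],[0.020,-0.005,0]],"turn":[0,0],"jaw":[0,0]}' >/dev/null; python3 chk.py 5.5 && python3 -m crank '{"slide":[[0.021,-0.004,0],[0.021,-0.002,0]],"turn":[0,0],"jaw":[0,0]}' >/dev/null; python3 chk.py 5.5
python3 -m crank '{"slide":[[0,0,0]],"turn":[0],"jaw":[0]}' >/dev/null; python3 chk.py 9
python3 -m crank '{"slide":[[0,0,0]],"turn":[0],"jaw":[0]}' >/dev/null; python3 chk.py 9
python3 - <<'E'
from h import *
b=capture("top")
y=np.radians(77.15); ux=np.array([np.cos(y),np.sin(y)]); uy=np.array([-ux[1],ux[0]]); O=np.array([602.16,-47.53])
xs=np.arange(44,-40,-2)
for yy in(-8,0,8):
    P=np.c_[[np.r_[O+x*ux+yy*uy,72] for x in xs]]; uv=proj("top",P).astype(np.float32)
    v=cv2.remap(cv2.cvtColor(b,cv2.COLOR_RGB2GRAY),uv[:,0][None],uv[:,1][None],cv2.INTER_LINEAR)[0]; print(yy,dict(zip(xs.tolist(),v.tolist())))
E
```

```text
t 19.2 a 208.5 r 45.2 F 2.60 radial -3.47
t 19.4 a 200.5 r 45.2 F 2.69 radial -3.25
t 19.6 a 192.5 r 45.2 F 3.76 radial -3.26
t 19.8 a 184.5 r 45.2 F 2.58 radial -3.25
t 19.9 a 184.2 r 45.2 F 1.43 radial -2.45
t 20.0 a 184.3 r 45.2 F 0.65 radial -3.20
-8 {44: 73, 42: 73, 40: 73, 38: 71, 36: 68, 34: 79, 32: 110, 30: 148, 28: 175, 26: 184, 24: 185, 22: 184, 20: 183, 18: 184, 16: 179, 14: 176, 12: 179, 10: 182, 8: 183, 6: 184, 4: 182, 2: 159, 0: 142, -2: 144, -4: 156, -6: 136, -8: 90, -10: 53, -12: 46, -14: 69, -16: 76, -18: 76, -20: 74, -22: 73, -24: 74, -26: 75, -28: 75, -30: 74, -32: 73, -34: 74, -36: 75, -38: 75}
0 {44: 73, 42: 73, 40: 73, 38: 73, 36: 74, 34: 78, 32: 96, 30: 132, 28: 173, 26: 186, 24: 184, 22: 183, 20: 182, 18: 181, 16: 181, 14: 182, 12: 182, 10: 182, 8: 181, 6: 182, 4: 183, 2: 171, 0: 153, -2: 152, -4: 159, -6: 153, -8: 106, -10: 52, -12: 56, -14: 72, -16: 78, -18: 77, -20: 75, -22: 76, -24: 75, -26: 76, -28: 76, -30: 75, -32: 75, -34: 75, -36: 75, -38: 76}
8 {44: 73, 42: 73, 40: 72, 38: 71, 36: 69, 34: 60, 32: 90, 30: 144, 28: 176, 26: 186, 24: 186, 22: 186, 20: 175, 18: 145, 16: 119, 14: 113, 12: 134, 10: 164, 8: 179, 6: 185, 4: 185, 2: 177, 0: 154, -2: 153, -4: 160, -6: 144, -8: 99, -10: 46, -12: 53, -14: 67, -16: 74, -18: 75, -20: 75, -22: 76, -24: 74, -26: 75, -28: 75, -30: 75, -32: 75, -34: 76, -36: 77, -38: 76}
```

```bash
python3 -m crank '{"slide":[[0.021,-0.001,0],[0.021,0.001,0]],"turn":[0,0],"jaw":[0,0]}' >/dev/null; python3 chk.py 5.5 && python3 -m crank '{"slide":[[0.021,0.002,0],[0.021,0.003,0]],"turn":[0,0],"jaw":[0,0]}' >/dev/null; python3 chk.py 5.5 && python3 -m crank '{"slide":[[0.020,0.005,0],[0.020,0.006,0]],"turn":[0,0],"jaw":[0,0]}' >/dev/null; python3 chk.py 5.5 && python3 -m crank '{"slide":[[0.019,0.008,0],[0.019,0.009,0]],"turn":[0,0],"jaw":[0,0]}' >/dev/null; python3 chk.py 5.5
python3 -m crank '{"slide":[[0,0,0]],"turn":[0],"jaw":[0]}' >/dev/null; python3 chk.py 9
python3 -m crank '{"slide":[[0,0,0]],"turn":[0],"jaw":[0]}' >/dev/null; python3 chk.py 9
cat > gap.py <<'E'
from h import *
b=capture("top")
y=np.radians(77.15); ux=np.array([np.cos(y),np.sin(y)]); uy=np.array([-ux[1],ux[0]]); O=np.array([602.16,-47.53])
xs=np.arange(40,-12,-.25)
for yy in(-8,0):
    uv=proj("top",[np.r_[O+x*ux+yy*uy,72] for x in xs]).astype(np.float32)
    v=cv2.remap(cv2.cvtColor(b,cv2.COLOR_RGB2GRAY),uv[:,0][None],uv[:,1][None],cv2.INTER_LINEAR)[0].astype(int)
    print(yy,"block front edge",xs[np.argmax(v>130)],"plate back edge",xs[len(v)-1-np.argmax(v[::-1]>100)],"min between",v[(xs<4)&(xs>-5)].min())
E
python3 gap.py
```

```text
t 20.2 a 176.8 r 45.2 F 3.24 radial -2.74
t 20.4 a 168.7 r 45.2 F 3.40 radial -3.00
t 20.6 a 161.0 r 45.2 F 2.71 radial -2.09
t 20.9 a 153.1 r 45.2 F 3.30 radial -1.55
t 20.9 a 152.8 r 45.2 F 1.09 radial -1.86
t 21.1 a 152.9 r 45.2 F 1.28 radial -1.83
-8 block front edge 31.5 plate back edge -5.75 min between 127
0 block front edge 31.75 plate back edge -6.0 min between 130
```

```bash
python3 -m crank '{"slide":[[0.018,0.010,0],[0.017,0.012,0]],"turn":[0,0],"jaw":[0,0]}' >/dev/null; python3 chk.py 5 && python3 -m crank '{"slide":[[0.017,0.013,0],[0.016,0.014,0]],"turn":[0,0],"jaw":[0,0]}' >/dev/null; python3 chk.py 5 
python3 -m crank '{"slide":[[0,0,0]],"turn":[0],"jaw":[0]}' >/dev/null; python3 chk.py 9
python3 -m crank '{"slide":[[0,0,0]],"turn":[0],"jaw":[0]}' >/dev/null; python3 chk.py 9
python3 gap.py
python3 -c "
from h import *
arc(136.5,-2,30)"
```

```text
t 21.3 a 145.4 r 45.1 F 3.70 radial -0.53
t 21.5 a 137.1 r 45.2 F 3.52 radial -0.96
t 21.6 a 136.8 r 45.2 F 2.25 radial -0.58
t 21.7 a 136.9 r 45.2 F 1.80 radial -0.26
-8 block front edge 32.0 plate back edge -4.5 min between 100
0 block front edge 31.75 plate back edge -5.0 min between 111
[0.007,0.007,0],[0.007,0.008,0],[0.007,0.008,0],[0.007,0.008,0],[0.006,0.008,0],
[0.006,0.009,0],[0.006,0.009,0],[0.005,0.009,0],[0.005,0.009,0],[0.005,0.009,0],
[0.005,0.009,0],[0.004,0.010,0],[0.004,0.010,0],[0.003,0.010,0],[0.003,0.010,0],
[0.003,0.010,0],[0.002,0.010,0],[0.002,0.010,0],[0.002,0.010,0],[0.001,0.010,0],
[0.001,0.010,0],[0.001,0.010,0],[0.000,0.010,0],[-0.000,0.010,0],[-0.000,0.010,0],
[-0.001,0.010,0],[-0.001,0.010,0],[-0.002,0.010,0],[-0.002,0.010,0],[-0.002,0.010,0],
```

```bash
python3 -m crank '{"slide":[[0.007,0.007,0],[0.007,0.008,0]],"turn":[0,0],"jaw":[0,0]}' >/dev/null; python3 chk.py 4.8 && python3 -m crank '{"slide":[[0.007,0.008,0],[0.007,0.008,0]],"turn":[0,0],"jaw":[0,0]}' >/dev/null; python3 chk.py 4.8 && python3 -m crank '{"slide":[[0.006,0.008,0],[0.006,0.009,0]],"turn":[0,0],"jaw":[0,0]}' >/dev/null; python3 chk.py 4.8 && python3 -m crank '{"slide":[[0.006,0.009,0],[0.005,0.009,0]],"turn":[0,0],"jaw":[0,0]}' >/dev/null; python3 chk.py 4.8
python3 -m crank '{"slide":[[0,0,0]],"turn":[0],"jaw":[0]}' >/dev/null; python3 chk.py 9
python3 -m crank '{"slide":[[0,0,0]],"turn":[0],"jaw":[0]}' >/dev/null; python3 chk.py 9
python3 gap.py
```

```text
t 21.9 a 133.3 r 45.1 F 2.61 radial 0.42
t 22.1 a 129.1 r 45.1 F 2.76 radial 0.23
t 22.4 a 125.2 r 45.1 F 3.06 radial 0.51
t 22.6 a 121.1 r 45.1 F 2.39 radial 1.67
t 22.6 a 120.9 r 45.1 F 2.73 radial 0.48
t 22.8 a 121.0 r 45.1 F 2.26 radial -0.32
-8 block front edge 33.5 plate back edge -4.0 min between 85
0 block front edge 32.75 plate back edge -3.75 min between 79
```

```bash
python3 -m crank '{"slide":[[0.005,0.009,0],[0.005,0.009,0]],"turn":[0,0],"jaw":[0,0]}' >/dev/null; python3 chk.py 4.6 && python3 -m crank '{"slide":[[0.005,0.009,0],[0.004,0.010,0]],"turn":[0,0],"jaw":[0,0]}' >/dev/null; python3 chk.py 4.6 && python3 -m crank '{"slide":[[0.004,0.010,0],[0.003,0.010,0]],"turn":[0,0],"jaw":[0,0]}' >/dev/null; python3 chk.py 4.6
python3 -m crank '{"slide":[[0,0,0]],"turn":[0],"jaw":[0]}' >/dev/null; python3 chk.py 9
python3 -m crank '{"slide":[[0,0,0]],"turn":[0],"jaw":[0]}' >/dev/null; python3 chk.py 9
python3 gap.py
```

```text
t 23.0 a 117.2 r 45.1 F 3.77 radial 1.28
t 23.2 a 113.1 r 45.1 F 2.67 radial 0.61
t 23.4 a 109.1 r 45.1 F 4.38 radial 2.00
t 23.5 a 109.0 r 45.2 F 2.94 radial 1.28
t 23.6 a 109.1 r 45.2 F 3.17 radial 2.31
-8 block front edge 33.5 plate back edge -3.5 min between 72
0 block front edge 33.75 plate back edge -3.5 min between 68
```

Close to the nip now, so I'll use 2° steps with a settled reading after each.

```bash
python3 -m crank '{"slide":[[0.003,0.010,0],[0,0,0]],"turn":[0,0],"jaw":[0,0]}' >/dev/null; python3 chk.py 5 && python3 -m crank '{"slide":[[0.003,0.010,0],[0,0,0]],"turn":[0,0],"jaw":[0,0]}' >/dev/null; python3 chk.py 4.5 && python3 -m crank '{"slide":[[0.002,0.010,0],[0,0,0]],"turn":[0,0],"jaw":[0,0]}' >/dev/null; python3 chk.py 4.5
python3 -m crank '{"slide":[[0,0,0]],"turn":[0],"jaw":[0]}' >/dev/null; python3 chk.py 9
python3 -m crank '{"slide":[[0,0,0]],"turn":[0],"jaw":[0]}' >/dev/null; python3 chk.py 9
```

```text
t 23.9 a 107.1 r 45.1 F 4.33 radial 2.71
t 24.1 a 105.2 r 45.1 F 4.04 radial 1.74
t 24.2 a 103.3 r 45.1 F 5.11 radial 2.80
t 24.4 a 103.4 r 45.1 F 4.12 radial 2.24
t 24.4 a 103.4 r 45.1 F 4.36 radial 2.65
```

```bash
python3 gap.py; python3 -m crank '{"slide":[[0.002,0.010,0],[0,0,0]],"turn":[0,0],"jaw":[0,0]}' >/dev/null; python3 chk.py 5
for i in 1 ; do python3 -m crank '{"slide":[[0,0,0]],"turn":[0],"jaw":[0]}' >/dev/null; python3 chk.py 9
python3 -m crank '{"slide":[[0,0,0]],"turn":[0],"jaw":[0]}' >/dev/null; python3 chk.py 9
python3 -m crank '{"slide":[[0,0,0]],"turn":[0],"jaw":[0]}' >/dev/null; python3 chk.py 9; done; python3 gap.py
```

```text
-8 block front edge 33.5 plate back edge -3.5 min between 72
0 block front edge 33.75 plate back edge -3.5 min between 67
t 24.7 a 101.4 r 45.1 F 5.56 radial 2.34
t 24.8 a 101.5 r 45.1 F 5.27 radial 2.23
t 24.9 a 101.5 r 45.1 F 5.36 radial 2.31
t 25.0 a 101.5 r 45.2 F 5.85 radial 2.87
-8 block front edge 33.5 plate back edge -3.5 min between 70
0 block front edge 33.75 plate back edge -3.5 min between 66
```

The handle force has climbed to about 5.5 N, against about 2.7 N while moving. The block has stopped moving, so the nip is roughly 30–40 N. Let go and rise clear.

```bash
python3 -m crank '{"slide":[[0,0,0],[0,0,0],[0,0,0],[0,0,0],[0,0,0]],"turn":[0,0,0,0,0],"jaw":[1,1,1,1,1]}';python3 -m crank '{"slide":[[0,0,-0.2],[0,0,-0.3],[0,0,-0.3],[0,0,0],[0,0,0]],"turn":[0,0,0,0,0],"jaw":[1,1,1,1,1]}'; python3 gap.py
python3 - <<'E'
from h import *
im=capture("side"); hsv=cv2.cvtColor(im,cv2.COLOR_RGB2HSV); m=((hsv[...,2]>135)&(hsv[...,1]<60)).astype(np.uint8)
n,l,s,c=cv2.connectedComponentsWithStats(m)
for i in range(1,n):
    if s[i,4]>25 and 255<c[i,0]<320 and 195<c[i,1]<250: print(s[i],c[i].round(1),ray("side",c[i],70)[0].round(1))
t=capture("top"); hsv=cv2.cvtColor(t,cv2.COLOR_RGB2HSV); m=((hsv[...,2]>160)&(hsv[...,1]<60)).astype(np.uint8)
m=cv2.morphologyEx(m,cv2.MORPH_CLOSE,np.ones((3,3)))
for k in cv2.findContours(m,0,2)[0]:
    r=cv2.minAreaRect(k)
    if cv2.contourArea(k)>60 and 295<r[0][0]<335 and 140<r[0][1]<195:
        b=ray("top",cv2.boxPoints(r),70)[:,:2]; print(b.mean(0),np.linalg.norm(b[1]-b[0]),np.linalg.norm(b[2]-b[1]),np.degrees(np.arctan2(*(b[1]-b[0])[::-1])))
E
```

```text
clock: 25.55
tcp_pos: [566.0, -124.9, 281.7]
tcp_rot: [[0.002, 1.0, -0.001], [1.0, -0.002, 0.0], [0.0, -0.001, -1.0]]
wrist_force: [0.3, -0.1, -0.2]
gripper_width: 84.3
grip_force: 0.0
clock: 26.05
tcp_pos: [566.1, -124.9, 403.2]
tcp_rot: [[0.002, 1.0, 0.002], [1.0, -0.002, -0.001], [-0.001, 0.002, -1.0]]
wrist_force: [-0.6, -0.0, -1.2]
gripper_width: 85.4
grip_force: 0.0
-8 block front edge 33.5 plate back edge -3.5 min between 72
0 block front edge 33.75 plate back edge -3.25 min between 66
[277 200  22  10 117] [287.4 204.5] [605.2 -29.8  70. ]
[608.182913   -32.34039844] 54.910814741057266 35.06931185974272 -12.276129444161192
```

The block stands central and square (-12.3° against -12.85°), the stop hasn't moved, and the arm is clear. Hand in.

```bash
python3 -c "
from cell import order
print(order.job_done())"
```

```text
the job is handed in; nothing more can be done
None
```

I wound the stop back, stood the middle block in the opening, nipped it at an estimated 30–40 N, let go and handed the job in at about 26 s; the nip force is judged from the handle force, and no verdict came back.

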